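Draw the sprung pointer out to the length set by the square

TASK

Set the pointer gauge: lay the small steel T-square on the bench with its stock flush against the front face of the gauge block, on the bare part of the face beside the rod, blade pointing straight away from the block, and let go of it. Then take the sprung pointer rod by its black tab and pull it out until the pointer is level with the end of the square's blade. The job finishes while you are still holding the rod there, not let go, against its spring, with the square still flush and the jar, the pot and the tape roll left where they stand.

Things in the scene. Friction and masses are not known exactly. Their poses are not given: they have to be found in the camera images.
- gauge_block: aluminium block, 50 mm deep (x), 140 mm wide (y), 42 mm high, fixed; origin at the centre of its underside. Its front face is the plane x = -25 mm of its own frame; -x points out of the face, the way the rod pulls out, y along the face, z up. The sleeve, 20 mm thick, sticks 8 mm out of the face at y = -36 mm, z = 30 mm; the face is bare from y = -20 to 70 mm.
- block_face (a point): point at the foot of the block's front face, in the middle of the bare part (y = +32 mm of the block), on the bench; axes as the block's. The square's stock belongs here, centred within 10 mm along the face.
- pointer_rod (a joint): how far the sprung rod has been drawn out of the block, m: 0 fully home, where its spring keeps it, 0.080 at its stop. It takes 3.6 N to start and 90 N/m more (about 8.5 N at 0.055) and springs home if let go. When the square lies flush the pointer meets the blade's end at 0.055.
- rod_grip (a point): grip point of the rod: an upright black tab 30 mm long (x, the pulling direction), 12 mm thick (y; pinch it across this), from 28 mm to 66 mm above the bench; the point is its middle along x and y, 50 mm above the bench. Axes as the block's; with the rod home it lies 27 mm in front of the block's face. It moves with the rod.
- pointer_tip (a point): tip of the rod's thin dark steel pointer, which reaches sideways (+y of the block) from the rod towards the square, 18 mm above the bench; with the rod home it is 20 mm in front of the block's face. It lies 29 mm to the +y side of the tab's middle, 4 mm short of the end of a stock laid centrally; stock (12 mm) and blade can slide under it along the bench, but do not lower the square onto it.
- square_grip (a point): middle of the square's finger bar, 21 mm above its underside; the bar is 30 mm long (x), 12 mm thick (y; pinch it across this), from 5 mm to 37 mm above the underside. The square is loose and weighs 0.26 kg: a stock 70 mm long (y), 14 mm wide, 12 mm high whose straight outer face is 50 mm from this point on the +x side, and a blade 40 mm wide, 6 mm thick that ends 25 mm from this point on the -x side. When it is laid right its axes are those of the block.
- blade_end (a point): middle of the end edge of the square's blade, 75 mm from the stock's outer face, 3 mm above the underside; axes as the square's (-x points along the blade, away from the stock): the length mark for the pointer.
- stock_left (a point): +y end of the stock's outer face, 6 mm above the underside, 35 mm from the square's middle line; lies on the block's front face when the square is flush.
- stock_right (a point): -y end of the stock's outer face, likewise.
- jar: bystander: white ink pot, 54 mm across, 55 mm high, origin at the centre of its underside; it stands beyond the print jig, whose fixed posts on the right of the work reach 195 mm above the bench
- pot: bystander: slim blue and white pot, 38 mm across, 66 mm high, origin at the centre of its underside
- masking: bystander: roll of masking tape lying flat, 70 mm across, 25 mm high, origin at the centre of its underside
Things that resemble listed ones, but are neither listed nor needed, are in the scene too. Leave any red look-alike of the part that bears square_grip alone.

How it is judged:
By the outcome, as a careful person would: the job done as asked, in the order asked, and still so for the second after the job is handed in, while the arm keeps its last pose, push and grip.
It also fails if it takes over 53 s, if anything falls off the work surface, if the arm or the gripper's body presses on something with over 40 N, if the wrist force passes 120 N, or if a joint passes its speed limit or range.

ROBOT

A 6-joint arm with a two-finger parallel gripper is mounted at the origin on a cart in front of the work surface, level with it; the furniture and walls round the work are solid. World frame = base frame: x ahead of the robot, y to its left, z up, the work surface at z = 0. Lengths are in m, angles in rad, forces in N, time in s.
With the tool pointing down it reaches from about 0.35 to 0.85 m from the base axis. Payload 8.1 kg.
Tool frame: the origin (TCP) lies at the very end of the fingers, on their centre line; the grasp point (between the pads) lies 19 mm behind it; z points along the fingers, x is the direction in which the jaws open and shut, and the axes are right-handed (so a half turn about z gives the same grasp; the last joint's range is limited). The gripper opens to 93 mm and grips with 3 to 60 N. Pads are 15 mm wide; open, the fingers measure 128 mm over their backs; the gripper's body (75 mm by 188 mm) begins 65 mm behind the grasp point.
Start: joints at [-1.355, 0.13, 1.488, -0, 1.523, -0.085], TCP at [0.178, -0.573, 0.219] pointing down, gripper open.
Joint ranges: [-2.96, 2.96], [-0.89, 2.26], [0.02, 2.5], [-1.34, 4.48], [0, 2.73], [-2.66, 2.66]. Speed limits (rad/s): [2.39, 2.39, 2.79, 3.14, 3.14, 3.14].

INTERFACE

Orientations are given as a rotation vector (axis times angle).
In Python, from plant import robot gives the robot as it stands. The module is installed in compiled form; this text tells all that it offers.
- The arm moves only by the tool jog_arm, never from a script. Its argument "commands" is one flat list of numbers, 5 for each row, row after row: the gripper's target within -1 to 1 (shut at 1, half-way at 0, fully open at -1), then the shift along the tool's x, y, z in m, then the turn about the tool's z in degrees. A call has 1 to 20 rows; each row shifts and turns the commanded pose from where the row before left it, along the tool's axes as they then stand; what a row does not reach is not made up. A row lasts 1/12 s, in which the tool goes at most 41.7 mm and 7.16 degrees, less where a joint would pass 70% of its speed; a pose out of reach is approached as far as the arm can. A call is refused whole if a number of a shift passes 0.0417 or a number of a turn 7.16, either way. A call with a gripper value outside its range is refused whole. The fingers move at their own pace and stop on an object; "grip_force" is the grip in N (left out, the last holds). Time passes only in rows, so rows that do not move let the fingers close. It gives the time, the measured TCP pose, the force and the opening at its end, in the units of the state.
- robot.read_state(): the state, without advancing time (a new reading comes with each control period).
- robot.read_camera(name): name is "side" or "top" or "wrist"; returns a dict with "img" (480x640x3 uint8, blue, green, red), "vfov" (degrees; the focal length in pixels is half the picture's height over the tangent of half this angle, whatever the lens; pixels are square), "cx", "cy" (the principal point, pixels), "k1" (the pictures are not rectified: a ray, as slopes to the right and down, at radius r is drawn at 1 + k1 r^2 times it, then the intrinsics apply), "extrinsics" (4x4, takes a point from world to camera coordinates). Camera axes: x right, y down, z forward; pixel columns grow to the right and rows downward; lengths in m; the calibration is good to about 2 mm. A picture is of the moment at which its call begins. There is no depth.
- robot.close_job(): hands the job in, once; it reports no verdict.
Trained networks look in a picture, given as the dict that the camera call returned (one of the last four; its "shot" number tells which), for a name from the list of things; names that differ only in an ending like _2 or _b are one class to them, and where a whole thing is asked for, a point or a joint stands for the part that bears it (a point fixed in the world has none). Each returns a list of dicts, best first, with "score" (0 to 1); they miss things now and then, are a little off and sometimes report something else, mostly with a low value. They report only what shows in the picture. A call takes as long as a camera call. They do not tell look-alikes from the thing itself.
- robot.recognise(thing, picture): "box" ([centre column, centre row, width, height] as shares, 0 to 1, of the picture: columns of its width, rows of its height, round what is visible of it).
- robot.pinpoint(thing, picture): "position" ([row, column] as shares, 0 to 1, of the picture: columns of its width, rows of its height: a listed point, or the origin of a listed thing).
The state is a dict: "t": time; "q": joint angles; "dq": joint speeds; "joint_torque": joint torques, N m; "tool_pos": TCP position; "orientation": TCP orientation; "force": force on the tool from outside, world axes, zero at the start; "wrist_torque": the same for the moment, N m; "opening": finger opening in m.
Only numpy, scipy, OpenCV 4.12 (cv2) and the standard library are available. Lean on these libraries where they do the work, as an engineer would, in place of code of your own. Each camera call takes 0.05 s, during which the arm holds its last target.

## Working session

There is one attempt and no reset: what is moved stays moved. The work goes in short steps, Python scripts to look and compute and a tool call to move; the robot and the scene stay as the last step left them, time stands still between calls to the robot, and variables do not carry over. Pictures are saved under pics/ and viewed, and the job is handed in when it is done.

Besides the shell and the picture viewer there is one more tool, called after "Emit:" as name(argument=value, ...) on one line, values as JSON. jog_arm: Moves the arm, as the interface text tells. Its arguments: {"type":"object","properties":{"commands":{"type":"array"},"grip_force":{"type":"number"}},"required":["commands"]}

```bash
ls; mkdir -p pics
cat > h.py <<'E'
import numpy as np,cv2
from scipy.spatial.transform import Rotation as R
from plant import robot
def K(p):
    f=240/np.tan(np.radians(p["vfov"])/2); return f
def proj(p,X):
    X=np.atleast_2d(X);E=np.array(p["extrinsics"]);c=X@E[:3,:3].T+E[:3,3]
    s=c[:,:2]/c[:,2:];r2=(s**2).sum(1,keepdims=True)
    return s*(1+p["k1"]*r2)*K(p)+[p["cx"],p["cy"]]
def ray(p,uv):
    f=K(p);d=(np.array(uv,float)-[p["cx"],p["cy"]])/f;s=d.copy()
    for _ in range(30): s=d/(1+p["k1"]*(s@s))
    E=np.array(p["extrinsics"]);Rm=E[:3,:3];o=-Rm.T@E[:3,3]
    v=Rm.T@np.array([s[0],s[1],1]);return o,v/np.linalg.norm(v)
def onz(p,uv,z):
    o,v=ray(p,uv);return o+v*(z-o[2])/v[2]
def tri(rs):
    A=np.zeros((3,3));b=np.zeros(3)
    for o,v in rs:
        M=np.eye(3)-np.outer(v,v);A+=M;b+=M@o
    x=np.linalg.solve(A,b);return x,[np.linalg.norm((np.eye(3)-np.outer(v,v))@(x-o)) for o,v in rs]
E
python3 - <<'E'
from h import *
import json
st=robot.read_state();print({k:np.round(v,4).tolist() for k,v in st.items()})
for n in ["top","side","wrist"]:
    p=robot.read_camera(n);cv2.imwrite(f"pics/{n}0.png",p["img"])
    print(n,p["vfov"],p["cx"],p["cy"],p["k1"],p["shot"]);print(np.round(p["extrinsics"],3).tolist())
    for t in ["gauge_block","block_face","rod_grip","pointer_tip","square_grip","blade_end","stock_left","stock_right","jar","pot","masking"]:
        for d in robot.pinpoint(t,p)[:3]:
            r,c=d["position"];print(t,round(d["score"],2),[round(c*640,1),round(r*480,1)],np.round(onz(p,[c*640,r*480],{"rod_grip":.05,"pointer_tip":.018,"square_grip":.021,"blade_end":.003,"stock_left":.006,"stock_right":.006}.get(t,0)),3))
E
```

```text
pics
{'t': 0.0, 'q': [-1.3554, 0.1312, 1.4893, 0.0, 1.523, -0.0854], 'dq': [-0.0003, 0.0007, -0.0002, -0.0002, 0.0002, 0.0018], 'joint_torque': [0.0007, -55.9836, -49.1757, 0.0767, 0.0357, -0.0002], 'tool_pos': [0.1777, -0.5725, 0.2176], 'orientation': [-2.5283, 1.8627, 0.0021], 'force': [0.1061, 1.2494, 0.2451], 'wrist_torque': [0.0121, 0.0483, -0.0046], 'opening': 0.0932}
top 51.631611474048746 323.77293307969427 236.09925370762522 -0.07171021849892759 1
[[-0.094, -0.996, -0.003, -0.223], [-0.973, 0.093, -0.213, 0.619], [0.212, -0.017, -0.977, 0.914], [0.0, 0.0, 0.0, 1.0]]
gauge_block 0.61 [285.1, 214.8] [ 0.664 -0.204  0.   ]
block_face 0.67 [273.9, 224.9] [ 0.644 -0.179  0.   ]
pointer_tip 0.47 [291.9, 226.2] [ 0.633 -0.218  0.018]
square_grip 0.69 [280.2, 351.7] [ 0.38  -0.174  0.021]
square_grip 0.57 [294.0, 285.7] [ 0.508 -0.212  0.021]
blade_end 0.64 [284.7, 290.7] [ 0.502 -0.191  0.003]
blade_end 0.63 [286.0, 359.4] [ 0.364 -0.183  0.003]
stock_left 0.79 [317.3, 267.9] [ 0.542 -0.262  0.006]
stock_left 0.56 [254.1, 335.6] [ 0.417 -0.122  0.006]
stock_left 0.26 [291.3, 227.5]
[... 774 characters left out ...]
0.5, 282.5] [ 0.359 -0.193  0.003]
blade_end 0.55 [252.9, 265.4] [ 0.504 -0.198  0.003]
blade_end 0.4 [340.2, 251.7] [ 0.664 -0.214  0.003]
stock_left 0.93 [194.6, 247.0] [ 0.412 -0.118  0.006]
stock_left 0.92 [285.2, 285.0] [ 0.546 -0.266  0.006]
stock_left 0.3 [254.3, 267.3] [ 0.505 -0.206  0.006]
stock_right 0.87 [218.1, 271.1] [ 0.442 -0.195  0.006]
jar 0.75 [324.2, 387.8] [ 0.546 -0.478  0.   ]
pot 0.73 [373.6, 337.9] [ 0.648 -0.416  0.   ]
masking 0.94 [345.6, 193.9] [ 0.735 -0.049  0.   ]
wrist 66.78865752642545 316.8341082290876 245.74802983214016 -0.005152274642261177 3
[[0.297, -0.955, 0.0, -0.6], [-0.924, -0.288, 0.251, -0.03], [-0.24, -0.075, -0.968, 0.389], [0.0, 0.0, 0.0, 1.0]]
```

View pics/top0.png

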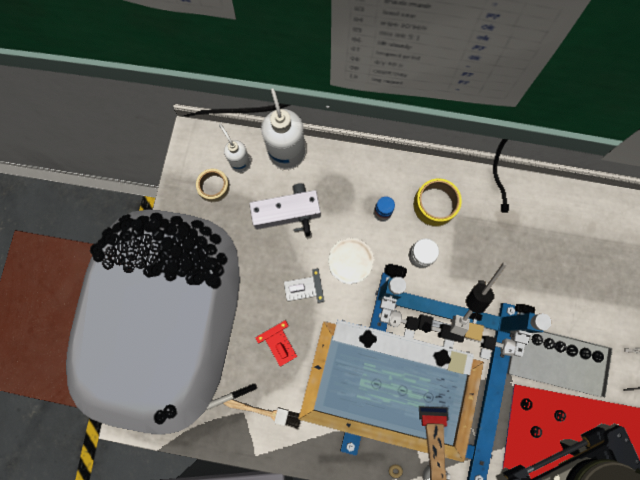

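View pics/side0.png

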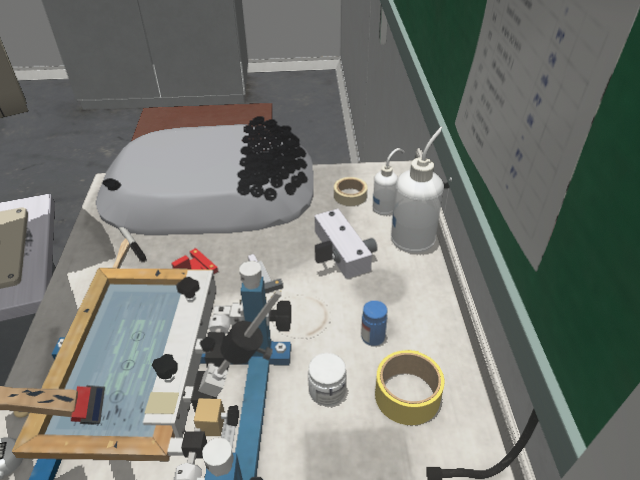

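Run:
```python
import cv2
a=cv2.imread("pics/top0.png")[180:400,220:420];cv2.imwrite("pics/top0c.png",cv2.resize(a,None,fx=2.7,fy=2.7,interpolation=cv2.INTER_CUBIC))
a=cv2.imread("pics/side0.png")[180:340,130:400];cv2.imwrite("pics/side0c.png",cv2.resize(a,None,fx=2.9,fy=2.9,interpolation=cv2.INTER_CUBIC))
```

```text
(no output)
```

View pics/top0c.png

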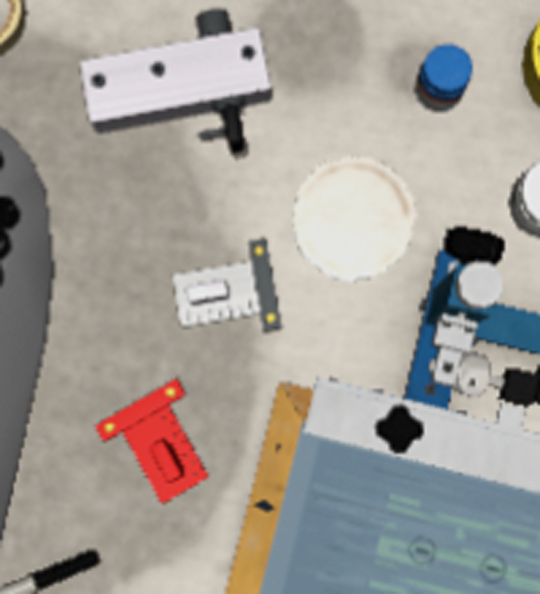

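View pics/side0c.png

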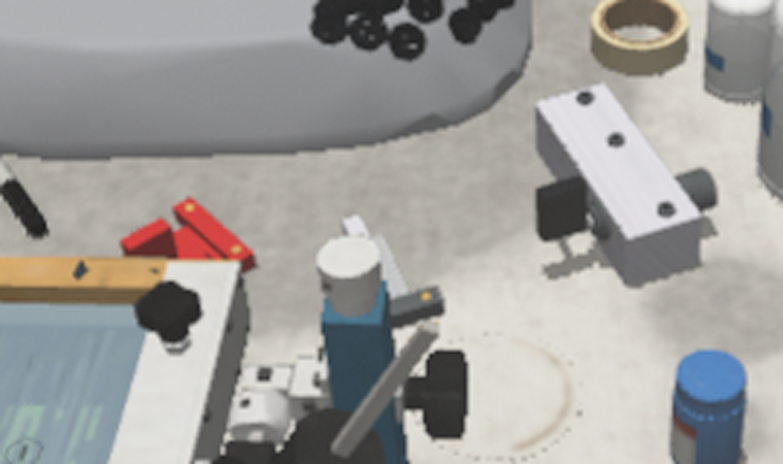

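Top picture: the candidates for the square are the steel T-square (297,289), which has a dark stock on its right at about (318,285), and the red look-alike (280,351). The description says steel, so I choose (297,289). The block is at (285,210), with its tab and pointer on the front right at about (305,228). Next I get coarse poses.

Run:
```python
from h import *
p=robot.read_camera("top");s=robot.read_camera("side")
c=lambda u,v:(u/2.7+220,v/2.7+180)
for n,(u,v),z in [("blkBL",(80,62),.042),("blkBR",(260,30),.042),("blkFR",(270,92),.042),("blkFL",(95,122),.042),("stockfar",(258,240),.012),("stocknear",(272,328),.012),("stockfar outer",(266,239),.012),("stocknear outer",(281,327),.012),("barL",(188,294),.037),("barR",(229,289),.037),("bladeTL",(173,275),.006),("bladeBL",(182,327),.006)]:
    print(n,np.round(onz(p,c(u,v),z),4))
print("post",onz(p,(397,285),.195),onz(p,(540,320),.195), onz(p,(395,270),.15))
w=robot.read_camera("wrist");cv2.imwrite("pics/w0.png",w["img"])
# grey mass right edge; tri height via side top
for uv in [(238,240),(235,330),(200,210)]: print("grey",onz(p,uv,0.0),onz(p,uv,0.08))
for uv in [(312,185),(300,215)]: print("greyS",onz(s,uv,0.0),onz(s,uv,0.08))
```

```text
blkBL [ 0.6843 -0.1358  0.042 ]
blkBR [ 0.6965 -0.2748  0.042 ]
blkFR [ 0.647  -0.2779  0.042 ]
blkFL [ 0.6363 -0.1442  0.042 ]
stockfar [ 0.5397 -0.2585  0.012 ]
stocknear [ 0.4721 -0.2629  0.012 ]
stockfar outer [ 0.5399 -0.2646  0.012 ]
stocknear outer [ 0.4722 -0.2697  0.012 ]
barL [ 0.5007 -0.2035  0.037 ]
barR [ 0.5016 -0.234   0.037 ]
bladeTL [ 0.5198 -0.1914  0.006 ]
bladeBL [ 0.4798 -0.1951  0.006 ]
post [ 0.47200529 -0.39286486  0.195     ] [ 0.38988447 -0.62512577  0.195     ] [ 0.50349914 -0.39963275  0.15      ]
grey [ 0.61822383 -0.10074464  0.        ] [ 0.60019531 -0.11348874  0.08      ]
grey [ 0.43154972 -0.08338983  0.        ] [ 0.42810962 -0.09749019  0.08      ]
grey [ 0.69174902 -0.02277102  0.        ] [ 0.66797458 -0.04160869  0.08      ]
greyS [0.67880961 0.00413428 0.        ] [ 0.64734541 -0.10180128  0.08      ]
greyS [ 0.6260239  -0.08425851  0.        ] [ 0.60062174 -0.18004283  0.08      ]
```

View pics/wrist0.png

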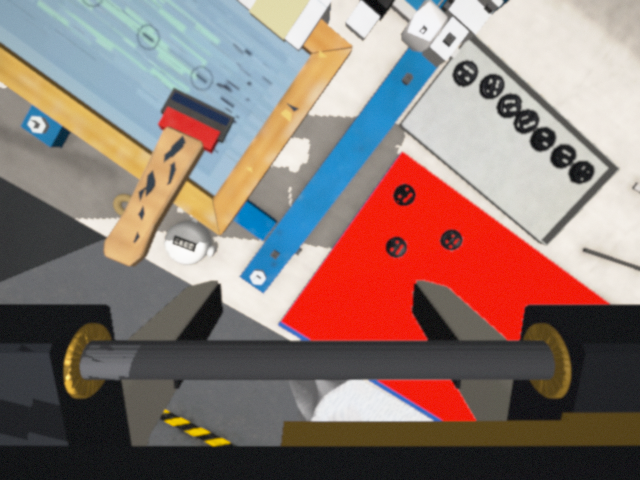

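Emit:
jog_arm(commands=[-1,0,0,-0.04,0,-1,0,0,-0.04,0,-1,-0.0185,-0.031,0,0,-1,-0.0185,-0.031,0,0,-1,-0.0185,-0.031,0,0,-1,-0.0185,-0.031,0,0,-1,-0.0185,-0.031,0,0,-1,-0.0185,-0.031,0,0,-1,-0.0185,-0.031,0,0,-1,-0.0185,-0.031,0,0,-1,-0.0185,-0.031,0,0,-1,-0.0185,-0.031,0,0,-1,-0.0185,-0.031,0,0,-1,-0.0185,-0.031,0,0,-1,0,0,0,0,-1,0,0,0,0], grip_force=20)

```text
t: 3.28
tool_pos: [0.4682, -0.2493, 0.2985]
orientation: [2.533, -1.859, -0.0]
force: [-0.2, -0.5, -0.1]
opening: 0.0929
```

Run:
```python
from h import *
w=robot.read_camera("wrist");cv2.imwrite("pics/w1.png",w["img"])
import pickle;pickle.dump(w,open("w1.pkl","wb"))
Z={"rod_grip":.05,"pointer_tip":.018,"square_grip":.021,"blade_end":.003,"stock_left":.006,"stock_right":.006}
for t in ["gauge_block","block_face","rod_grip","pointer_tip","square_grip","blade_end","stock_left","stock_right","pot","masking"]:
    for d in robot.pinpoint(t,w)[:3]:
        r,c=d["position"];print(t,round(d["score"],2),[round(c*640,1),round(r*480,1)],np.round(onz(w,[c*640,r*480],Z.get(t,0)),4))
```

```text
block_face 0.97 [301.3, 49.1] [ 0.6384 -0.1769  0.    ]
rod_grip 0.85 [358.8, 77.4] [ 0.6196 -0.2479  0.05  ]
pointer_tip 0.68 [331.2, 69.6] [ 0.6245 -0.2171  0.018 ]
square_grip 0.68 [244.1, 258.1] [ 0.3816 -0.1799  0.021 ]
square_grip 0.67 [300.8, 173.8] [ 0.5039 -0.218   0.021 ]
blade_end 0.8 [247.9, 275.7] [ 0.3531 -0.1889  0.003 ]
blade_end 0.76 [282.4, 167.0] [ 0.5038 -0.1934  0.003 ]
blade_end 0.27 [334.4, 209.4] [ 0.4728 -0.2714  0.003 ]
stock_left 0.95 [347.2, 151.2] [ 0.5458 -0.2637  0.006 ]
stock_left 0.58 [210.0, 217.6] [ 0.4155 -0.1231  0.006 ]
stock_right 0.94 [265.1, 212.5] [ 0.443  -0.1884  0.006 ]
stock_right 0.9 [334.8, 210.0] [ 0.4727 -0.2719  0.006 ]
pot 0.87 [490.2, 102.0] [ 0.6516 -0.4091  0.    ]
```

View pics/w1.png

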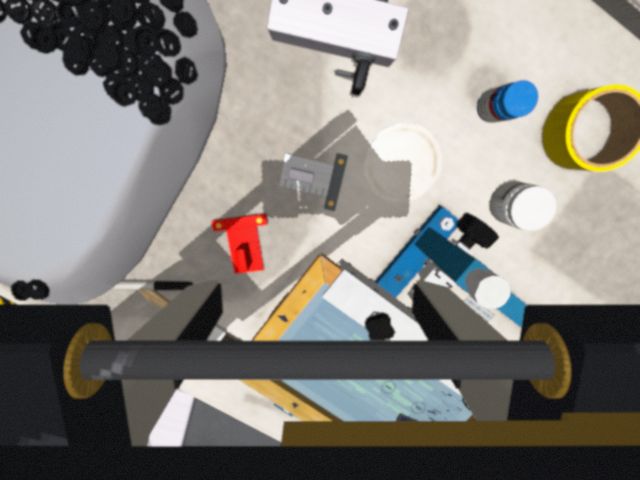

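Run:
```python
from h import *
import pickle
w=pickle.load(open("w1.pkl","rb"));p=robot.read_camera("top")
a=w["img"][0:200,0:240];b=p["img"][190:310,80:260]
cv2.imwrite("pics/g.png",np.hstack([cv2.resize(a,(480,400)),cv2.resize(b,(600,400))[:, -320:]]))
cv2.imwrite("pics/sq.png",cv2.resize(w["img"][0:240,220:420],None,fx=2.4,fy=2.4,interpolation=cv2.INTER_CUBIC))
for q in [(215,280),(218,270),(222,262)]: print(q,tri([ray(w,(156,110)),ray(p,q)]))
# edge of mass vs height: wrist edge point, top edge x=238
for z in [0,.03,.06,.09,.12]:
    print(z,onz(w,(225,65),z)[:2],onz(w,(205,140),z)[:2], [onz(p,(u,v),z)[:2].round(3) for u,v in [(237,235),(239,250),(238,280)]])
```

```text
(215, 280) (array([ 0.52488846, -0.06626521,  0.08642516]), [np.float64(0.00029209766944288514), np.float64(0.00029209766944308767)])
(218, 270) (array([ 0.52991998, -0.0884358 ,  0.14633654]), [np.float64(0.0050288150777624), np.float64(0.005028815077762338)])
(222, 262) (array([ 0.53289471, -0.107758  ,  0.19585385]), [np.float64(0.007446607602914198), np.float64(0.00744660760291423)])
0 [ 0.59550359 -0.09670926] [ 0.50616841 -0.09364217] [array([ 0.629, -0.099]), array([ 0.597, -0.102]), array([ 0.533, -0.096])]
0.03 [ 0.59157575 -0.10521987] [ 0.50801377 -0.10235099] [array([ 0.622, -0.104]), array([ 0.59 , -0.106]), array([ 0.529, -0.101])]
0.06 [ 0.5876479  -0.11373049] [ 0.50985914 -0.11105982] [array([ 0.615, -0.109]), array([ 0.584, -0.111]), array([ 0.525, -0.106])]
0.09 [ 0.58372006 -0.1222411 ] [ 0.5117045  -0.11976864] [array([ 0.608, -0.114]), array([ 0.578, -0.116]), array([ 0.521, -0.111])]
0.12 [ 0.57979221 -0.13075172] [ 0.51354987 -0.12847746] [array([ 0.601, -0.119]), array([ 0.572, -0.121]), array([ 0.516, -0.115])]
```

View pics/g.png

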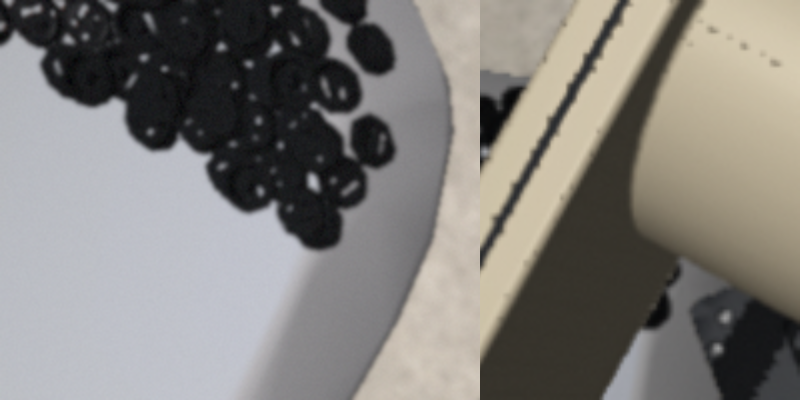

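View pics/sq.png

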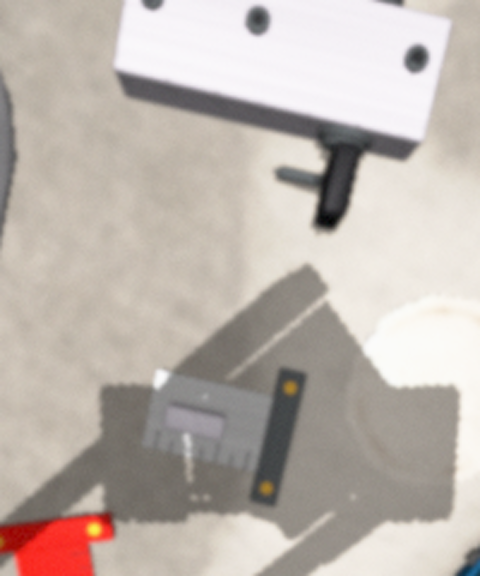

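Run:
```python
from h import *
import pickle
w=pickle.load(open("w1.pkl","rb"));s=cv2.imread("pics/side0.png");t=cv2.imread("pics/top0.png")
cv2.imwrite("pics/g2.png",np.hstack([cv2.resize(s[110:210,230:320],(450,500),interpolation=cv2.INTER_CUBIC),cv2.resize(t[200:300,180:250],(350,500),interpolation=cv2.INTER_CUBIC)]))
```

```text
(no output)
```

View pics/g2.png

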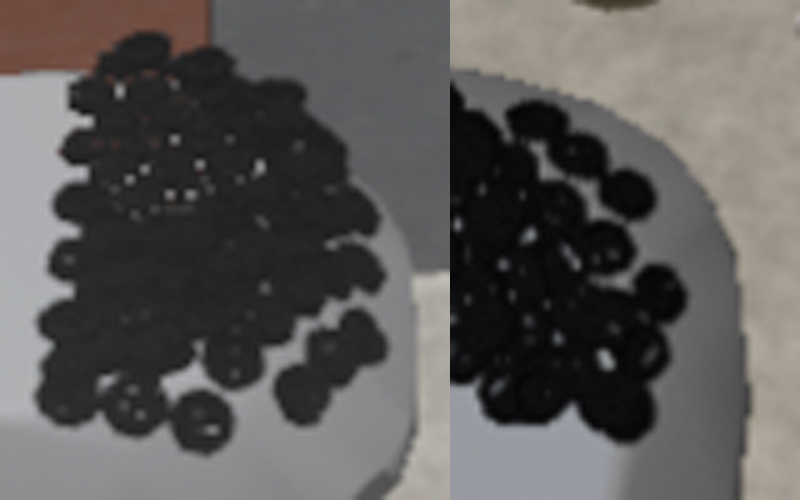

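Run:
```python
from h import *
import pickle
w=pickle.load(open("w1.pkl","rb"));p=robot.read_camera("top");s=robot.read_camera("side")
print(tri([ray(p,(221.6,258.6)),ray(w,(187,70)),ray(s,(270.4,194))]))
# others: top (628,195)crop and side (303,393)
print(tri([ray(p,(215.6,239)),ray(s,(290.6,188.6)),ray(w,(186,24))]))
print(tri([ray(p,(214,281)),ray(s,(244,189)),ray(w,(160,108))]), tri([ray(p,(214,281)),ray(s,(256,191)),ray(w,(160,108))]))
```

```text
(array([ 0.57130363, -0.07636586,  0.05910746]), [np.float64(0.0012097067504919503), np.float64(0.0010851119583229572), np.float64(0.0006930901278954611)])
(array([ 0.61366174, -0.06475168,  0.05351792]), [np.float64(0.0012158624540108214), np.float64(0.0012138970138865263), np.float64(0.00038475098530407845)])
(array([ 0.52601931, -0.06192442,  0.07166658]), [np.float64(0.00111205133687677), np.float64(0.0010918604145470088), np.float64(0.002092101446280273)]) (array([ 0.53384343, -0.06033439,  0.06237904]), [np.float64(0.007079745726874602), np.float64(0.01365440523587771), np.float64(0.00664864389697346)])
```

Emit:
jog_arm(commands=[-1,-0.0095,-0.0218,0.01,0,-1,-0.0095,-0.0218,0.01,0,-1,0,0,0.0162,-7.07,-1,0,0,0.0162,-7.07,-1,0,0,0.0162,-7.07,-1,0,0,0.0162,-7.07,-1,0,0,0.0162,-7.07,-1,0,0,0.0162,-7.07,-1,0,0,0.0162,-7.07,-1,0,0,0.0162,-7.07,-1,0,0,0.0162,-7.07,-1,0,0,0.0162,-7.07,-1,0,0,0.0162,-7.07,-1,0,0,0,0,-1,0,0,0,0])

```text
t: 5.23
tool_pos: [0.5025, -0.2193, 0.0996]
orientation: [-3.138, -0.131, 0.003]
force: [0.6, 0.1, 0.3]
opening: 0.0926
```

```bash
cat >> h.py <<'E'
Z={"rod_grip":.05,"pointer_tip":.018,"square_grip":.021,"blade_end":.003,"stock_left":.006,"stock_right":.006}
def yaw():
    st=robot.read_state();m=R.from_rotvec(st["orientation"]).as_matrix();return np.degrees(np.arctan2(m[1,0],m[0,0])),st,m
def pts(w,names):
    out={}
    for t in names:
        for d in robot.pinpoint(t,w)[:2]:
            r,c=d["position"];X=onz(w,[c*640,r*480],Z.get(t,0));out.setdefault(t,X);print(t,round(d["score"],2),[round(c*640,1),round(r*480,1)],np.round(X,4))
    return out
E
python3 - <<'E'
from h import *
y,st,m=yaw();print(y,st["tool_pos"],np.round(st["q"],2))
w=robot.read_camera("wrist");cv2.imwrite("pics/w2.png",w["img"])
pts(w,["square_grip","blade_end","stock_left","stock_right"])
print(proj(w,st["tool_pos"]))
E
```

```text
4.785119877414757 [ 0.5025477  -0.21925195  0.09962398] [-0.5   0.08  1.76  0.    1.3  -0.59]
square_grip 0.86 [315.6, 256.6] [ 0.502  -0.2211  0.021 ]
square_grip 0.69 [143.4, 181.5] [ 0.3836 -0.179   0.021 ]
blade_end 0.66 [123.4, 194.2] [ 0.3605 -0.1915  0.003 ]
blade_end 0.63 [319.9, 213.6] [ 0.5027 -0.1936  0.003 ]
stock_left 0.77 [362.1, 311.0] [ 0.5417 -0.2659  0.006 ]
stock_left 0.76 [194.6, 98.2] [ 0.4126 -0.1226  0.006 ]
stock_right 0.81 [271.6, 309.1] [ 0.472  -0.2703  0.006 ]
stock_right 0.73 [236.3, 200.9] [ 0.4424 -0.189   0.006 ]
[[316.10582879 298.0192756 ]]
```

View pics/w2.png

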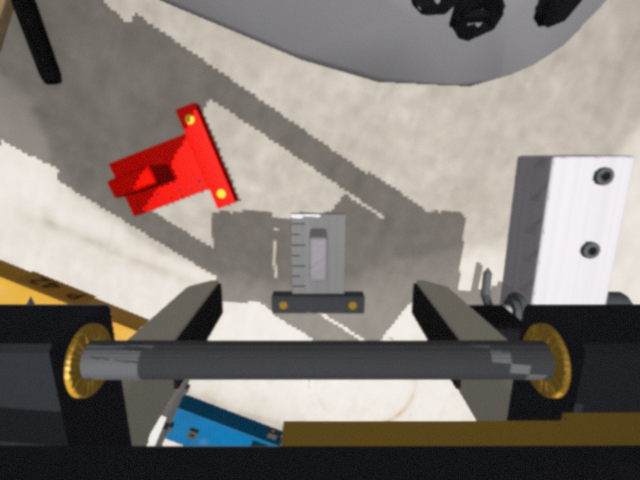

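Emit:
jog_arm(commands=[-1,0,0.001,0.0175,0,-1,0,0,0.0175,0,-1,0,0,0.0175,0,-1,0,0,0.0175,0,-1,0,0,0.0175,0,-1,0,0,0,0,1,0,0,0,0,1,0,0,0,0,1,0,0,0,0,1,0,0,0,0,1,0,0,0,0,1,0,0,0,0,1,0,0,0,0,1,0,0,0,0,1,0,0,0,0,1,0,0,0,0], grip_force=20)

```text
t: 6.82
tool_pos: [0.5034, -0.2207, 0.0129]
orientation: [-3.139, -0.137, 0.0]
force: [-0.3, -0.3, 0.0]
opening: 0.031
```

Emit:
jog_arm(commands=[1,0,0,0,0,1,0,0,0,0,1,0,0,0,0,1,0,0,0,0,1,0,0,0,0,1,0,0,0,0,1,0,0,-0.015,0,1,0,0,-0.025,0,1,0,0,-0.025,0])

```text
t: 7.57
tool_pos: [0.5018, -0.2198, 0.0768]
orientation: [-3.136, -0.137, 0.006]
force: [0.2, -0.0, -2.5]
opening: 0.012
```

Run:
```python
from h import *
y,st,m=yaw();print(y,st["tool_pos"],np.round(st["q"],2),st["opening"],st["force"])
w=robot.read_camera("wrist");cv2.imwrite("pics/w3.png",w["img"])
```

```text
5.001463607711667 [ 0.50180438 -0.21982164  0.07681101] [-0.51  0.11  1.78  0.    1.26 -0.59] 0.011977073165458025 [ 0.21614289 -0.03738393 -2.47238837]
```

View pics/w3.png

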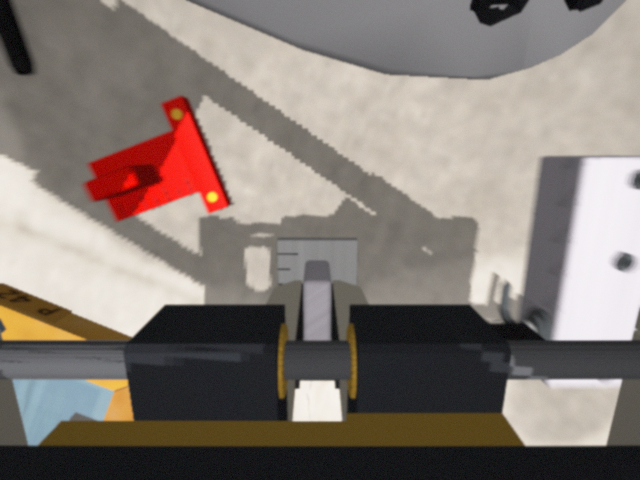

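Run:
```python
from h import *
import pickle
w1=pickle.load(open("w1.pkl","rb"));p=robot.read_camera("top");w=robot.read_camera("wrist");pickle.dump(w,open("w3.pkl","wb"))
s=robot.read_camera("side");y,st,m=yaw()
im=[cv2.resize(w["img"][140:400,500:640],None,fx=2.2,fy=2.2,interpolation=cv2.INTER_CUBIC)]
cv2.imwrite("pics/b3.png",im[0])
cv2.imwrite("pics/btop.png",cv2.resize(p["img"][180:250,240:330],None,fx=7,fy=7,interpolation=cv2.INTER_CUBIC))
cv2.imwrite("pics/bside.png",cv2.resize(s["img"][200:285,300:390],None,fx=7,fy=7,interpolation=cv2.INTER_CUBIC))
cv2.imwrite("pics/b1.png",cv2.resize(w1["img"][0:100,260:420],None,fx=5,fy=5,interpolation=cv2.INTER_CUBIC))
b=onz(w,(317,238.5),.0768-.0129+.006);print("blade end - tcp in tool",(b-st["tool_pos"])@m)
pts(w,["blade_end","square_grip"])
```

```text
blade end - tcp in tool [ 0.00285871 -0.02538013  0.00788725]
blade_end 0.93 [316.5, 236.8] [ 0.5057 -0.2103  0.003 ]
blade_end 0.55 [103.3, 189.6] [ 0.3612 -0.1904  0.003 ]
square_grip 0.98 [317.2, 301.1] [ 0.5096 -0.2501  0.021 ]
square_grip 0.79 [121.6, 175.3] [ 0.3831 -0.1779  0.021 ]
```

View pics/b1.png

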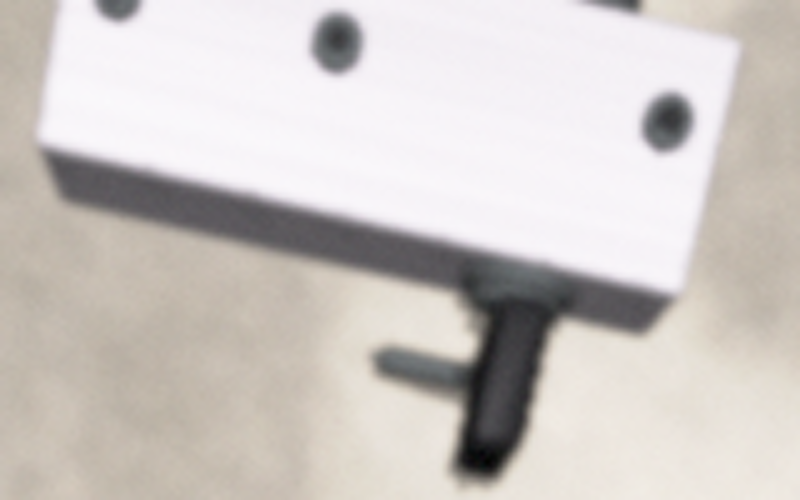

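View pics/btop.png

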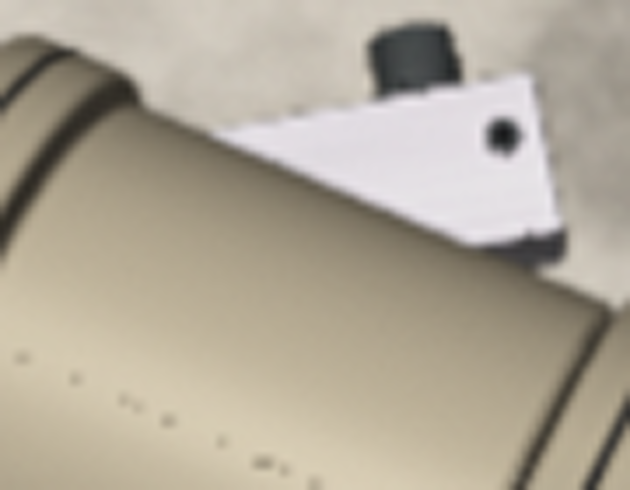

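View pics/bside.png

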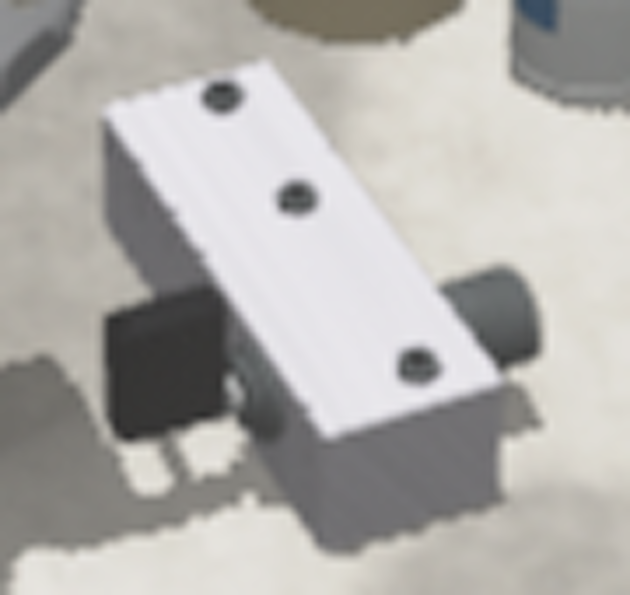

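View pics/b3.png

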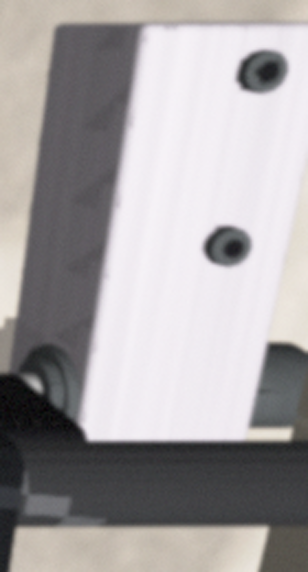

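Run:
```python
from h import *
import pickle
from scipy.optimize import least_squares
w1=pickle.load(open("w1.pkl","rb"));w3=pickle.load(open("w3.pkl","rb"));p=robot.read_camera("top");s=robot.read_camera("side")
C={"FL":(-.025,.07),"FR":(-.025,-.07),"BL":(.025,.07),"BR":(.025,-.07)}
def g(u,v,sc,ox,oy): return ((u+.5)/sc-.5+ox,(v+.5)/sc-.5+oy)
O=[]
for k,z,u,v in [("FL",.042,38,145),("FR",.042,683,293),("BR",.042,740,42),("FL",0,65,197),("FR",0,640,333)]: O.append((w1,k,z,g(u,v,5,260,0)))
for k,z,u,v in [("BL",.042,80,62),("BR",.042,260,30),("FR",.042,270,92),("FL",.042,95,122)]: O.append((p,k,z,g(u,v,2.7,220,180)))
for k,z,u,v in [("FL",.042,105,112),("BL",.042,268,62),("FR",.042,328,437),("BR",.042,503,380),("FR",0,328,552),("BR",0,503,500)]: O.append((s,k,z,g(u,v,7,300,200)))
for k,z,u,v in [("FL",.042,142,24),("FL",0,57,25)]: O.append((w3,k,z,g(u,v,2.2,500,140)))
def res(q,O=O):
    c,sn=np.cos(q[2]),np.sin(q[2]);r=[]
    for cam,k,z,uv in O:
        x,y=C[k];X=[q[0]+c*x-sn*y,q[1]+sn*x+c*y,z];r+=list((proj(cam,X)[0]-uv)/K(cam)*500)
    return np.array(r)
for nm,S in [("all",O),("w1",O[:5]),("top",O[5:9]),("side",O[9:15]),("wrists",O[:5]+O[15:])]:
    f=least_squares(res,[.666,-.208,.08],args=(S,),loss="soft_l1");q=f.x
    print(nm,q[:2].round(4),np.degrees(q[2]).round(2),np.abs(res(q,S)).max().round(2),np.abs(res(q,S)).mean().round(2))
q=least_squares(res,[.666,-.208,.08],loss="soft_l1").x
c,sn=np.cos(q[2]),np.sin(q[2])
for n,x,y in [("face",-.025,.032),("sqgrip",-.075,.032),("tab",-.052,-.036)]: print(n,(q[0]+c*x-sn*y).round(4),(q[1]+sn*x+c*y).round(4))
```

```text
all [ 0.6686 -0.2081] 5.55 2.95 1.02
w1 [ 0.6688 -0.2079] 5.5 2.37 1.39
top [ 0.6668 -0.2072] 4.85 1.99 0.55
side [ 0.669  -0.2094] 5.65 1.12 0.42
wrists [ 0.6687 -0.208 ] 5.59 2.86 1.43
face 0.6406 -0.1786
sqgrip 0.5909 -0.1835
tab 0.6203 -0.2489
```

Emit:
jog_arm(commands=[1,0.0235,-0.014,0,0,1,0.0235,-0.014,0,0,1,0,0,0,-6.96,1,0,0,0,-6.96,1,0,0,0,-6.96,1,0,0,0,-6.96,1,0,0,0,-6.96,1,0,0,0,-6.96,1,0,0,0,-6.96,1,0,0,0,-6.96,1,0,0,0,-6.96,1,0,0,0,-6.96,1,0,0,0,-6.96,1,0,0,0,-6.96,1,0,0,0,-6.96,1,0,0,0,0,1,0,0,0,0])

```text
t: 9.38
tool_pos: [0.5471, -0.1884, 0.0767]
orientation: [-2.116, -2.32, 0.001]
force: [0.3, -0.2, -3.4]
opening: 0.0116
```

Run:
```python
from h import *
y,st,m=yaw();print(y,st["tool_pos"],np.round(st["q"],2),st["opening"],st["force"])
s=robot.read_camera("side");cv2.imwrite("pics/s4.png",cv2.resize(s["img"][120:360,180:500],None,fx=2.4,fy=2.4))
```

```text
95.26091202522645 [ 0.54707228 -0.18844812  0.07671254] [-0.42  0.19  1.69  0.    1.26 -2.08] 0.011644154754583776 [ 0.34772053 -0.1532447  -3.3813792 ]
```

View pics/s4.png

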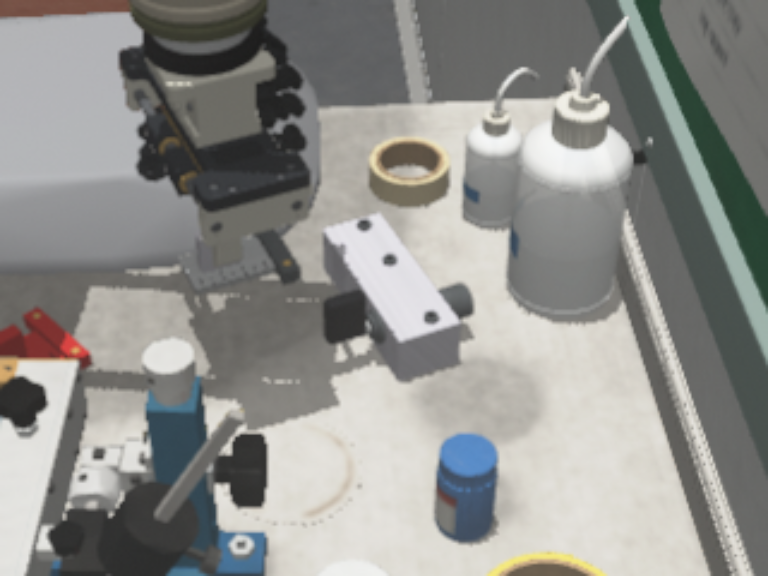

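Emit:
jog_arm(commands=[1,0,0,0.0154,0,1,0,0,0.0154,0,1,0,0,0.0154,0,1,0,0,0.0154,0,1,0,0.008,0,0,1,0,0.01,0,0,1,0,0.01,0,0,1,0,0.008,0,0,1,0,0,0,0])

```text
t: 10.18
tool_pos: [0.5852, -0.1852, 0.0166]
orientation: [2.114, 2.323, 0.001]
force: [0.4, 0.0, -3.2]
opening: 0.0117
```

Run:
```python
from h import *
y,st,m=yaw();print(y,st["tool_pos"],st["opening"],st["force"])
s=robot.read_camera("side");cv2.imwrite("pics/s5.png",cv2.resize(s["img"][180:300,240:400],None,fx=5,fy=5,interpolation=cv2.INTER_CUBIC))
w=robot.read_camera("wrist");cv2.imwrite("pics/w5.png",w["img"])
pts(s,["stock_right","stock_left","blade_end","pointer_tip","rod_grip"]);print(proj(s,[[.6406+.0967*.035-0,-.1786-.0349,.006]]))
```

```text
95.39396325400133 [ 0.58516242 -0.18518126  0.01662227] 0.01173198652015057 [ 0.39287739  0.03652991 -3.24013182]
stock_right 0.86 [218.5, 269.8] [ 0.4435 -0.1922  0.006 ]
stock_right 0.79 [323.3, 249.2] [ 0.6362 -0.2009  0.006 ]
stock_left 0.91 [199.5, 248.7] [ 0.4202 -0.1257  0.006 ]
stock_left 0.85 [310.9, 229.0] [ 0.6318 -0.139   0.006 ]
blade_end 0.72 [283.7, 256.9] [ 0.5626 -0.1942  0.003 ]
blade_end 0.58 [170.5, 280.2] [ 0.3593 -0.1876  0.003 ]
pointer_tip 0.57 [318.8, 254.9] [ 0.6199 -0.225   0.018 ]
rod_grip 0.77 [325.4, 252.0] [ 0.6226 -0.2544  0.05  ]
[[329.54187484 252.7049726 ]]
```

View pics/s5.png

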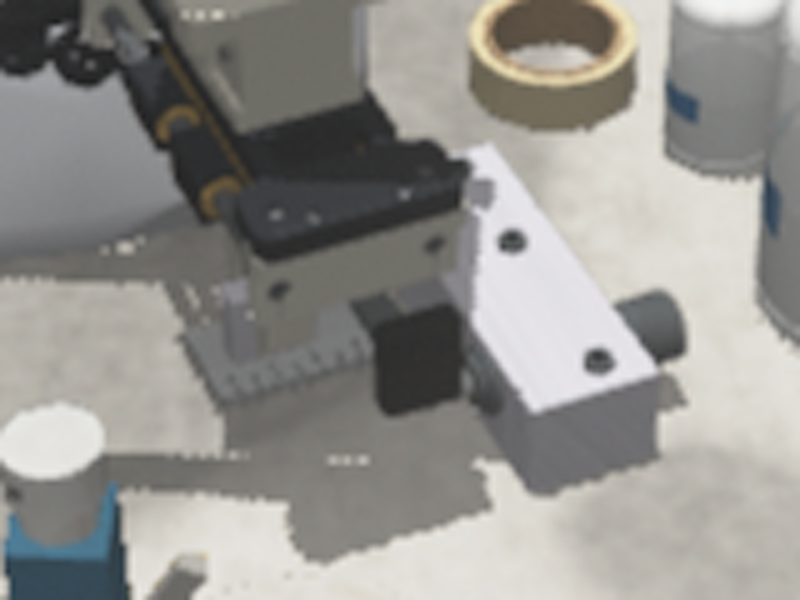

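View pics/w5.png

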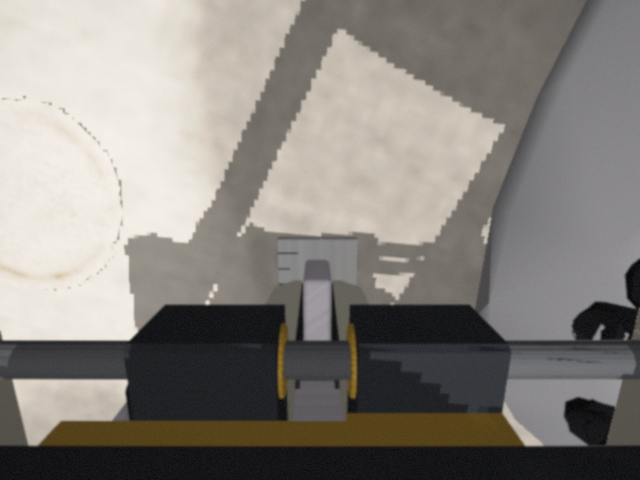

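Emit:
jog_arm(commands=[1,0.001,0,0.0015,0,1,0,0,0.0015,0,1,0,0,0.0005,0,1,0,0.002,0,0,1,0,0.002,0,0,1,0,0.001,0,0,1,0,0,0,0], grip_force=20)

```text
t: 11.12
tool_pos: [0.589, -0.1839, 0.013]
orientation: [2.112, 2.325, 0.0]
force: [-1.1, 0.3, -2.8]
opening: 0.0117
```

Emit:
jog_arm(commands=[1,0,0,0.0005,0,1,0,0.001,0,0,1,0,0,0,0])

```text
t: 11.37
tool_pos: [0.5896, -0.1837, 0.0123]
orientation: [-2.113, -2.325, -0.0]
force: [0.6, -0.7, -3.2]
opening: 0.0121
```

Emit:
jog_arm(commands=[1,0,0.001,0,0,1,0,0,0,0])

```text
t: 11.53
tool_pos: [0.5907, -0.1836, 0.0124]
orientation: [2.113, 2.325, 0.0]
force: [-0.2, -0.2, -3.5]
opening: 0.012
```

Emit:
jog_arm(commands=[1,0,0.001,0.0005,0,1,0,0.001,0,0,1,0,0,0,0])

```text
t: 11.78
tool_pos: [0.5928, -0.1836, 0.0121]
orientation: [2.112, 2.325, 0.0]
force: [-1.3, -0.2, 1.3]
opening: 0.012
```

Emit:
jog_arm(commands=[1,0,0.001,0,0,1,0,0.001,0,0,1,0,0,0,0])

```text
t: 12.03
tool_pos: [0.594, -0.1835, 0.0121]
orientation: [-2.112, -2.325, 0.002]
force: [-6.8, -0.2, 5.7]
opening: 0.0116
```

Run:
```python
from h import *
y,st,m=yaw();print(y,st["tool_pos"],st["force"],st["wrist_torque"])
s=robot.read_camera("side");cv2.imwrite("pics/s6.png",cv2.resize(s["img"][200:280,260:370],None,fx=7,fy=7,interpolation=cv2.INTER_CUBIC))
```

```text
95.48732484000075 [ 0.59395464 -0.18348398  0.01214133] [-6.81773204 -0.23285675  5.67781881] [0.02917712 1.02145262 0.0017709 ]
```

View pics/s6.png

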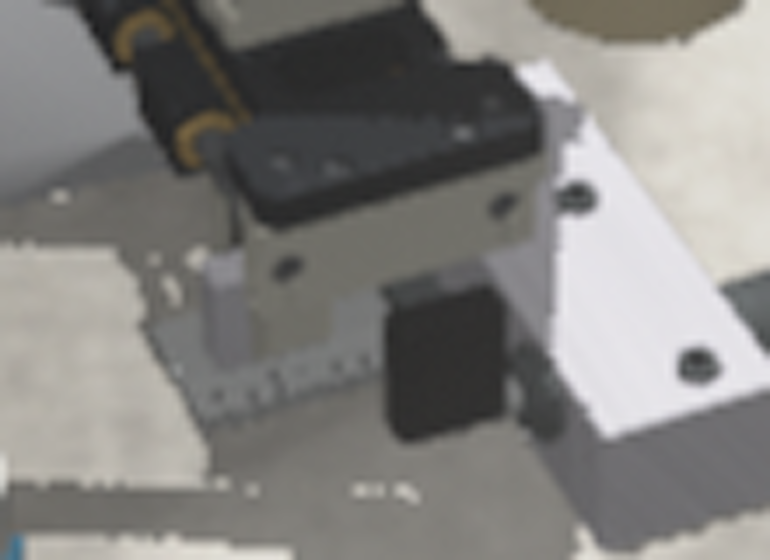

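Emit:
jog_arm(commands=[0.2,0,0,0,0,0.2,0,0,0,0,0.2,0,0,0,0,0.2,0,0,0,0,0.2,0,0,0,0,0.2,0,0,0,0])

```text
t: 12.58
tool_pos: [0.5946, -0.1832, 0.0118]
orientation: [2.113, 2.325, 0.0]
force: [0.1, 1.2, -0.6]
opening: 0.0369
```

Emit:
jog_arm(commands=[0.2,0,0,-0.01,0,0.2,0,0,-0.025,0,0.2,0,0,-0.035,0,0.2,0,0,-0.035,0,0.2,0,0,-0.035,0,0.2,-0.01,0.023,0,0,0.2,-0.01,0.023,0,0,0.2,-0.01,0.023,0,0,0.2,0,0,0,0,0.2,0,0,0,0])

```text
t: 13.42
tool_pos: [0.6663, -0.2066, 0.1515]
orientation: [-2.112, -2.325, 0.0]
force: [-0.5, 0.3, 0.5]
opening: 0.0372
```

Run:
```python
from h import *
y,st,m=yaw();print(y,st["tool_pos"],st["force"],st["opening"])
w=robot.read_camera("wrist");cv2.imwrite("pics/w7.png",w["img"])
import pickle;pickle.dump(w,open("w7.pkl","wb"))
o=pts(w,["block_face","rod_grip","pointer_tip","square_grip","blade_end","stock_left","stock_right"])
s=robot.read_camera("side");cv2.imwrite("pics/s7.png",cv2.resize(s["img"][200:290,250:380],None,fx=6,fy=6,interpolation=cv2.INTER_CUBIC))
pickle.dump(s,open("s7.pkl","wb"))
```

```text
95.4844466786789 [ 0.66629993 -0.20664146  0.15148523] [-0.45301309  0.29505867  0.46496208] 0.037165289658741406
block_face 0.74 [351.5, 207.9] [ 0.6422 -0.1783  0.    ]
rod_grip 0.61 [266.1, 178.8] [ 0.6201 -0.2479  0.05  ]
pointer_tip 0.66 [305.2, 184.3] [ 0.6242 -0.2201  0.018 ]
pointer_tip 0.47 [312.9, 232.7] [ 0.6637 -0.2101  0.018 ]
square_grip 0.73 [353.4, 149.1] [ 0.5929 -0.1847  0.021 ]
blade_end 0.84 [356.1, 111.8] [ 0.5632 -0.1844  0.003 ]
stock_left 0.94 [391.5, 207.2] [ 0.6375 -0.1448  0.006 ]
stock_left 0.52 [353.4, 146.8] [ 0.5909 -0.1835  0.006 ]
stock_right 0.63 [312.2, 208.2] [ 0.6449 -0.2126  0.006 ]
```

View pics/w7.png

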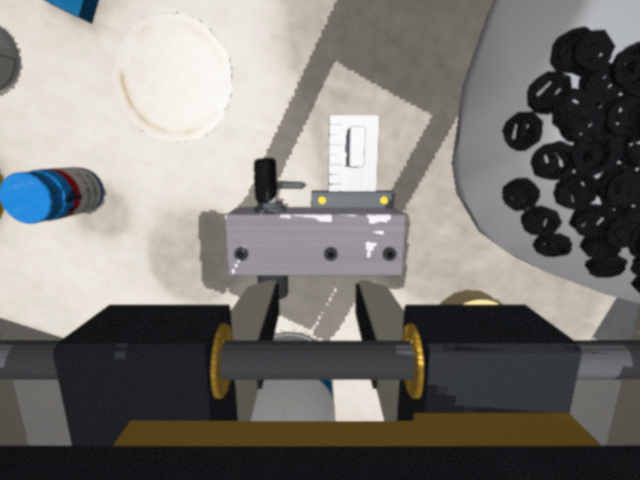

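View pics/s7.png

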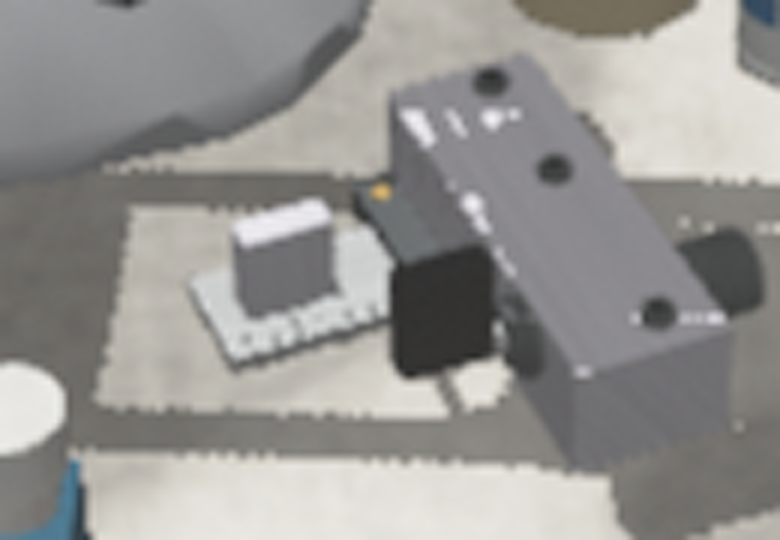

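Run:
```python
import pickle,cv2
w=pickle.load(open("w7.pkl","rb"));cv2.imwrite("pics/w7c.png",cv2.resize(w["img"][100:285,215:415],None,fx=4,fy=3.2,interpolation=cv2.INTER_CUBIC)[:600])
```

```text
(no output)
```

View pics/w7c.png

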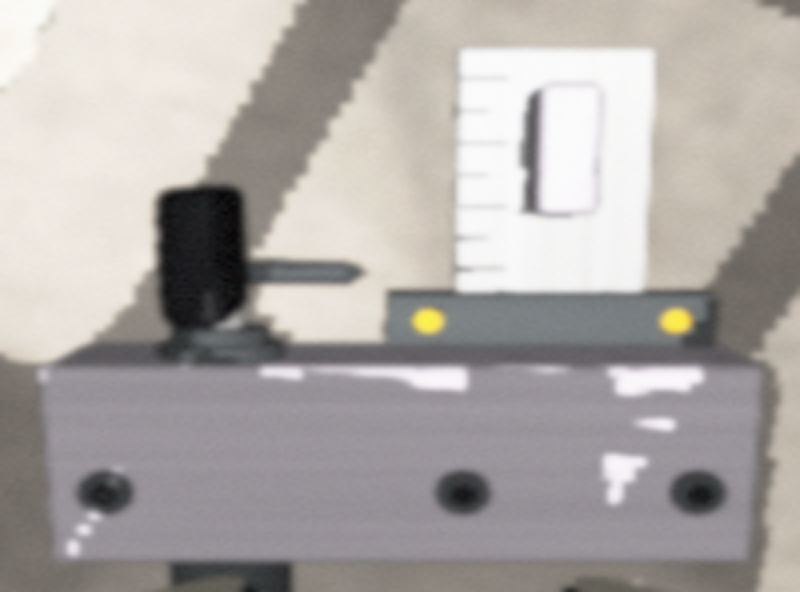

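Emit:
jog_arm(commands=[0.2,-0.0187,-0.0241,0,0,0.2,-0.0187,-0.0241,0,0,0.2,0,0,0.033,0,0.2,0,0,0.033,0,0.2,0,0,0,0,0.2,0,0,0,0], grip_force=40)

```text
t: 14.37
tool_pos: [0.6195, -0.2474, 0.0836]
orientation: [-2.109, -2.321, 0.002]
force: [-0.4, -0.7, 0.7]
opening: 0.0372
```

Run:
```python
from h import *
y,st,m=yaw();print(y,st["tool_pos"],st["opening"])
w=robot.read_camera("wrist");cv2.imwrite("pics/w8.png",w["img"])
pts(w,["rod_grip","pointer_tip","square_grip","blade_end","stock_left","stock_right"])
c,sn=np.cos(np.radians(5.5)),np.sin(np.radians(5.5))
t=st["tool_pos"];print(proj(w,t), proj(w,[t[0],t[1],.066]))
```

```text
95.47381990430115 [ 0.61951084 -0.24740625  0.08363257] 0.03718493471524716
rod_grip 0.77 [315.6, 274.3] [ 0.6191 -0.248   0.05  ]
pointer_tip 0.81 [357.3, 271.4] [ 0.6252 -0.2194  0.018 ]
pointer_tip 0.71 [84.8, 264.6] [ 0.6378 -0.4004  0.018 ]
square_grip 0.71 [419.3, 229.4] [ 0.5923 -0.1837  0.021 ]
blade_end 0.75 [415.5, 185.4] [ 0.566  -0.1857  0.003 ]
blade_end 0.74 [416.3, 226.6] [ 0.5938 -0.1805  0.003 ]
stock_left 0.93 [460.6, 290.2] [ 0.636  -0.1423  0.006 ]
stock_right 0.82 [360.5, 291.9] [ 0.644  -0.2134  0.006 ]
[[316.57598434 297.46553187]] [[316.50762293 284.81298073]]
```

View pics/w8.png

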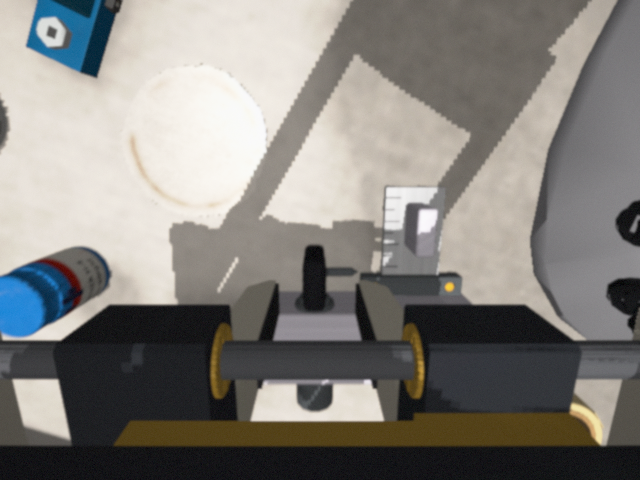

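Emit:
jog_arm(commands=[0.2,0,0,0.018,0,0.2,0,0,0.018,0,0.2,0,0,0.0165,0,0.2,0,0,0,0,1,0,0,0,0,1,0,0,0,0,1,0,0,0,0,1,0,0,0,0,1,0,0,0,0,1,0,0,0,0,1,0,0,0,0,1,0,0,0,0], grip_force=40)

```text
t: 15.72
tool_pos: [0.6226, -0.2486, 0.035]
orientation: [2.111, 2.324, 0.001]
force: [-0.8, 2.3, 6.2]
opening: 0.0122
```

Emit:
jog_arm(commands=[1,0,0,-0.003,0,1,0,0,0,0])

```text
t: 15.88
tool_pos: [0.6211, -0.2485, 0.0351]
orientation: [-2.112, -2.325, 0.001]
force: [3.8, -3.3, -9.6]
opening: 0.0118
```

Run:
```python
from h import *
y,st,m=yaw();print(y,st["tool_pos"],st["force"],st["opening"])
w=robot.read_camera("wrist");cv2.imwrite("pics/w9.png",w["img"])
s=robot.read_camera("side");cv2.imwrite("pics/s9.png",cv2.resize(s["img"][190:310,250:400],None,fx=5,fy=5,interpolation=cv2.INTER_CUBIC))
```

```text
95.47683204051226 [ 0.62109746 -0.24854598  0.03512077] [ 3.84181221 -3.3207643  -9.56200017] 0.01175914994429788
```

View pics/w9.png

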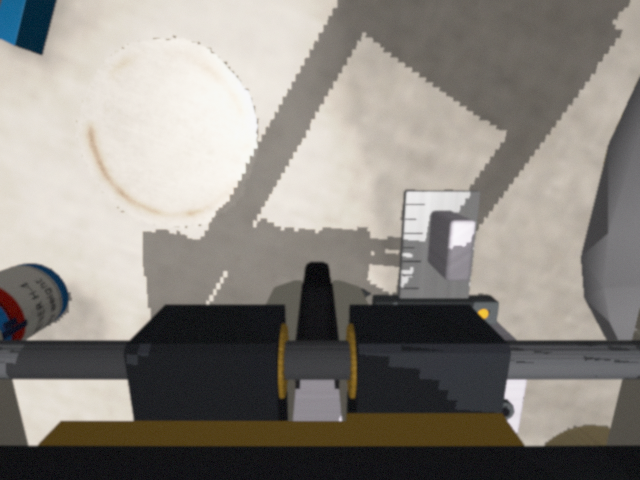

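View pics/s9.png

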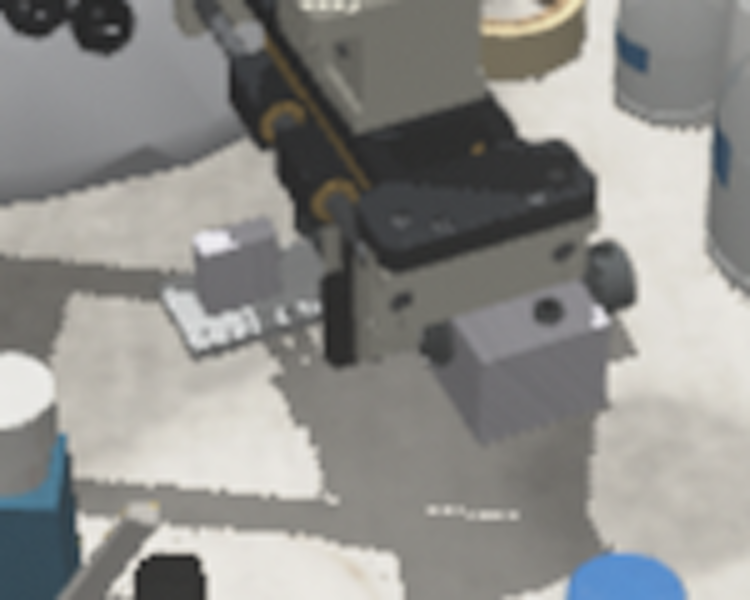

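Emit:
jog_arm(commands=[1,0,0,0.0018,0,1,0,-0.004,0,0,1,0,-0.008,0,0,1,0,-0.008,0,0,1,0,-0.008,0,0,1,0,-0.008,0,0,1,0,-0.008,0,0,1,0,-0.006,0,0,1,0,-0.003,0,0,1,0,0,0,0,1,0,0,0,0])

```text
t: 16.9
tool_pos: [0.5699, -0.2535, 0.035]
orientation: [2.111, 2.323, 0.002]
force: [8.6, -0.6, -7.5]
opening: 0.0116
```

Run:
```python
from h import *
y,st,m=yaw();print(y,st["tool_pos"],st["force"],st["opening"], "disp",np.dot(st["tool_pos"][:2]-np.array([.6211,-.2485]),[.9953,.0967]))
w=robot.read_camera("wrist");cv2.imwrite("pics/w10.png",w["img"])
s=robot.read_camera("side");cv2.imwrite("pics/s10.png",cv2.resize(s["img"][190:310,230:380],None,fx=5,fy=5,interpolation=cv2.INTER_CUBIC))
t=robot.read_camera("top");cv2.imwrite("pics/t10.png",t["img"][150:350,200:400])
for c in (w,s):print("--");pts(c,["pointer_tip","blade_end","stock_left","stock_right","rod_grip","square_grip"])
```

```text
95.48131084499907 [ 0.5699295  -0.25347232  0.03503098] [ 8.58754413 -0.60434164 -7.47561798] 0.011648450474659662 disp -0.051410819807703116
--
pointer_tip 0.7 [369.2, 292.1] [ 0.5713 -0.2251  0.018 ]
blade_end 0.67 [435.8, 277.6] [ 0.5645 -0.1853  0.003 ]
stock_right 0.91 [475.3, 43.6] [ 0.4436 -0.1887  0.006 ]
rod_grip 0.56 [319.0, 307.5] [ 0.5684 -0.2526  0.05  ]
--
pointer_tip 0.73 [293.4, 260.7] [ 0.5728 -0.2248  0.018 ]
blade_end 0.78 [171.4, 280.1] [ 0.3608 -0.1878  0.003 ]
blade_end 0.53 [288.2, 256.6] [ 0.5705 -0.1961  0.003 ]
stock_left 0.8 [195.8, 250.8] [ 0.4128 -0.1292  0.006 ]
stock_left 0.24 [348.0, 198.6] [ 0.7314 -0.0726  0.006 ]
stock_right 0.67 [217.6, 270.5] [ 0.4417 -0.1934  0.006 ]
rod_grip 0.48 [295.1, 260.2] [ 0.5679 -0.2573  0.05  ]
square_grip 0.65 [180.0, 266.7] [ 0.3802 -0.1785  0.021 ]
square_grip 0.6 [296.7, 246.1] [ 0.5883 -0.193   0.021 ]
```

View pics/w10.png

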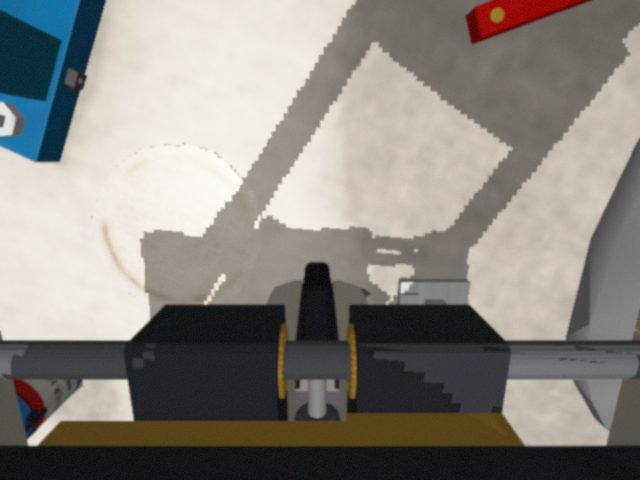

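View pics/s10.png

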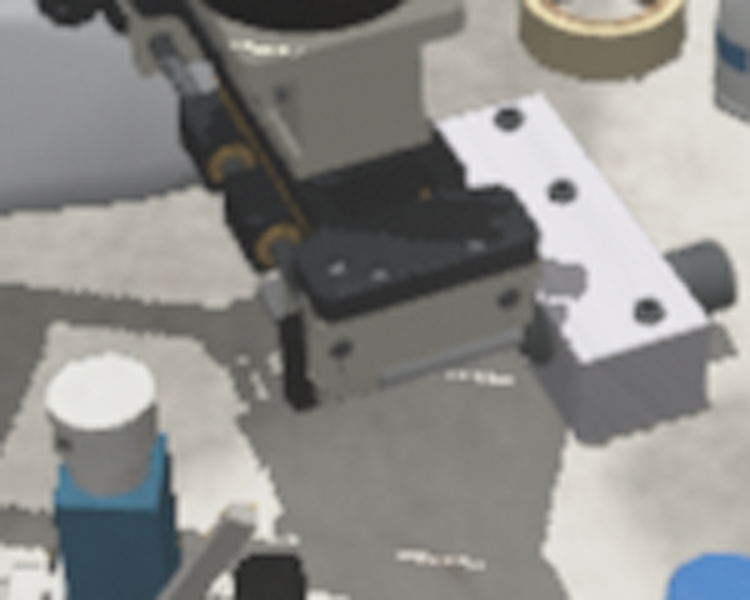

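Run:
```python
import cv2,numpy as np
a=cv2.imread("pics/w10.png")[265:310,350:480];b=cv2.imread("pics/w8.png")[175:305,320:450]
cv2.imwrite("pics/z10.png",cv2.resize(a,None,fx=6,fy=6,interpolation=cv2.INTER_CUBIC));cv2.imwrite("pics/z8.png",cv2.resize(b,None,fx=4.5,fy=4.5,interpolation=cv2.INTER_CUBIC))
```

```text
(no output)
```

View pics/z10.png

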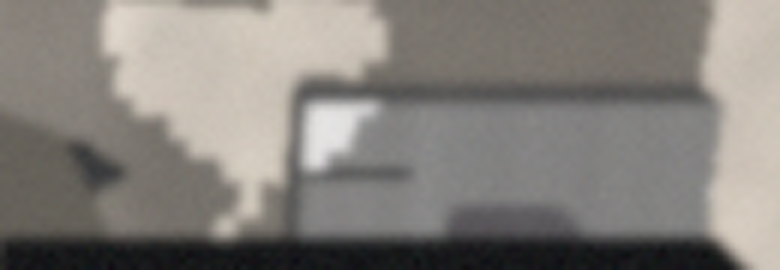

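View pics/z8.png

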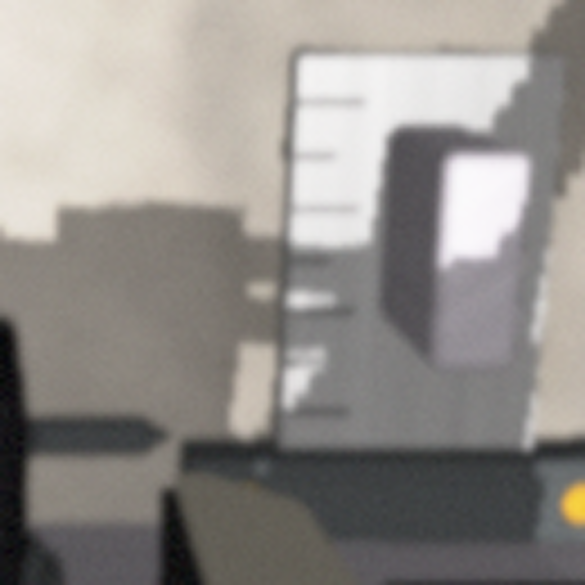

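Run:
```python
from h import *
w=robot.read_camera("wrist")
cv2.imwrite("pics/w11.png",w["img"])
y,st,m=yaw()
xb=np.array([np.cos(np.radians(5.5)),np.sin(np.radians(5.5))])
tip=onz(w,(370.1,293.3),.018);be=onz(w,(430,281.1),.006);bb=onz(w,(430,278.4),0.0)
print(tip,be,bb,"tip-blade along x_b",(tip-be)[:2]@xb,(tip-bb)[:2]@xb)
tt=np.array(st["tool_pos"]);print((tip-tt)[:2]@xb,st["tool_pos"],st["force"])
```

```text
[ 0.57214287 -0.22446772  0.018     ] [ 0.56618799 -0.18932656  0.006     ] [ 0.56654736 -0.18744214  0.        ] tip-blade along x_b 0.002559333907063746 0.002021004337554189
0.0047158414585305435 [ 0.5701972  -0.25346363  0.03504038] [ 8.39717933 -1.55976489 -7.77799624]
```

Emit:
jog_arm(commands=[1,0,-0.0013,0.0008,0,1,0,-0.0012,0.0007,0,1,0,0,0,0,1,0,0,0,0,1,0,0,0,0])

```text
t: 18.12
tool_pos: [0.5688, -0.2537, 0.035]
orientation: [2.109, 2.322, 0.004]
force: [8.0, 1.1, -0.7]
opening: 0.0117
```

Run:
```python
from h import *
w=robot.read_camera("wrist")
cv2.imwrite("pics/w12.png",w["img"])
cv2.imwrite("pics/z12.png",cv2.resize(w["img"][255:310,350:480],None,fx=6,fy=6,interpolation=cv2.INTER_CUBIC))
y,st,m=yaw();print(y,st["tool_pos"],st["force"],st["opening"],"disp",np.dot(st["tool_pos"][:2]-np.array([.6211,-.2485]),[.9953,.0967]))
pts(w,["pointer_tip","blade_end"])
```

```text
95.5071499448286 [ 0.56879673 -0.25364216  0.03495312] [ 6.90066297  1.45634493 -0.7566493 ] 0.011728070678557894 disp -0.05255469121030661
pointer_tip 0.58 [370.1, 291.2] [ 0.5695 -0.2248  0.018 ]
blade_end 0.86 [436.1, 283.3] [ 0.5668 -0.1847  0.003 ]
```

View pics/z12.png

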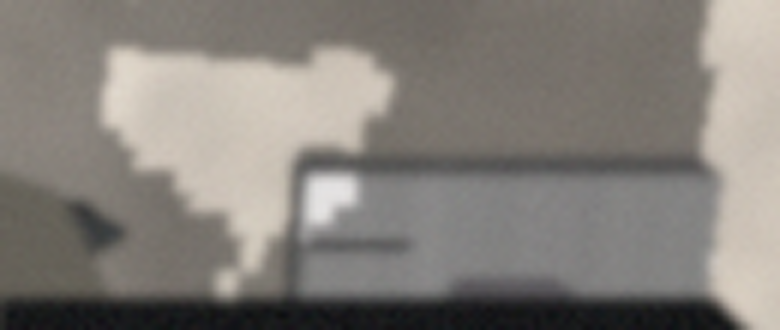

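Run:
```python
from h import *
w=robot.read_camera("wrist")
F=[];T=[]
for i in range(6):
    y,st,m=yaw();F.append(st["force"]);T.append(st["tool_pos"]);robot.read_camera("wrist")
print(np.mean(F,0),np.std(F,0),np.mean(T,0),np.std(T,0))
xb=np.array([np.cos(np.radians(5.5)),np.sin(np.radians(5.5))])
tip=onz(w,(370.1,293.3),.018);be=onz(w,(430,282.9),.006);bb=onz(w,(430,280.6),0.0)
print("tip-blade along x_b",(tip-be)[:2]@xb,(tip-bb)[:2]@xb)
```

```text
[ 8.14468798  1.17316329 -0.76226097] [0.40243708 0.46461336 0.47746106] [ 0.56876735 -0.25365407  0.03496067] [1.22361813e-05 1.05563307e-05 8.17895442e-06]
tip-blade along x_b 0.0014630820700360812 0.0006357270924169209
```

Emit:
jog_arm(commands=[1,0,-0.0011,0,0,1,0,0,0,0,1,0,0,0,0,1,0,0,0,0])

```text
t: 18.95
tool_pos: [0.5676, -0.2537, 0.0349]
orientation: [2.11, 2.323, 0.004]
force: [8.8, 1.2, -0.9]
opening: 0.012
```

Run:
```python
from h import *
F=[];T=[];N=[]
xb=np.array([np.cos(np.radians(5.5)),np.sin(np.radians(5.5))])
for i in range(6):
    w=robot.read_camera("wrist");st=robot.read_state();F.append(st["force"]);T.append(st["tool_pos"])
    a=[d["position"] for d in robot.pinpoint("pointer_tip",w)[:1]];b=[d["position"] for d in robot.pinpoint("blade_end",w)[:1]]
    if a and b:
        A=onz(w,[a[0][1]*640,a[0][0]*480],.018);B=onz(w,[b[0][1]*640,b[0][0]*480],.003);N.append((A-B)[:2]@xb)
print(np.mean(F,0),np.mean(T,0),T[-1]-T[0],"net",np.round(N,4),st["opening"],st["t"])
print("disp from .6226",np.dot(np.mean(T,0)[:2]-np.array([.6226,-.2486]),xb))
cv2.imwrite("pics/z13.png",cv2.resize(w["img"][255:310,350:480],None,fx=6,fy=6,interpolation=cv2.INTER_CUBIC))
t=robot.read_camera("top");s=robot.read_camera("side");cv2.imwrite("pics/t13.png",t["img"]);cv2.imwrite("pics/s13.png",s["img"])
pts(t,["pot","masking","jar"]);pts(s,["pot","masking","jar"])
tip=(370.1,293.3)
```

```text
[ 7.86045205  1.41289683 -0.53505815] [ 0.56767836 -0.25375772  0.03495475] [-2.25823989e-05 -1.02350786e-05 -9.04434039e-06] net [ 0.0008 -0.0002  0.0015  0.0003 -0.0001  0.0007] 0.011727910254312177 19.75
disp from .6226 -0.05516314015641032
pot 0.73 [383.4, 212.3] [ 0.6491 -0.4137  0.    ]
masking 0.75 [213.0, 186.1] [ 0.7428 -0.0532  0.    ]
masking 0.44 [381.6, 211.0] [ 0.6524 -0.4103  0.    ]
jar 0.56 [420.4, 257.5] [ 0.5445 -0.4794  0.    ]
pot 0.71 [373.7, 335.4] [ 0.6502 -0.4112  0.    ]
pot 0.64 [327.3, 390.4] [ 0.5487 -0.4833  0.    ]
masking 0.62 [347.0, 196.4] [ 0.735  -0.0576  0.    ]
jar 0.57 [323.3, 390.5] [ 0.5432 -0.4816  0.    ]
```

View pics/z13.png

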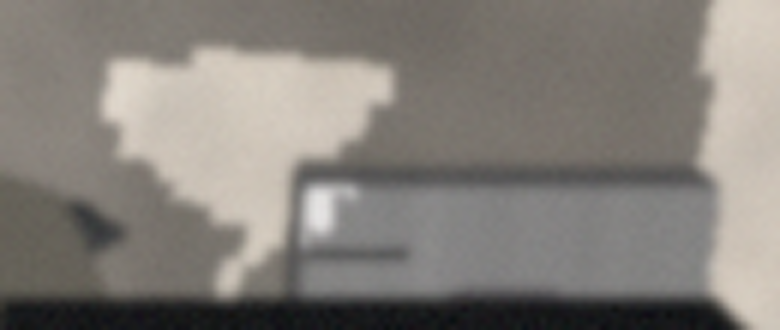

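View pics/s13.png

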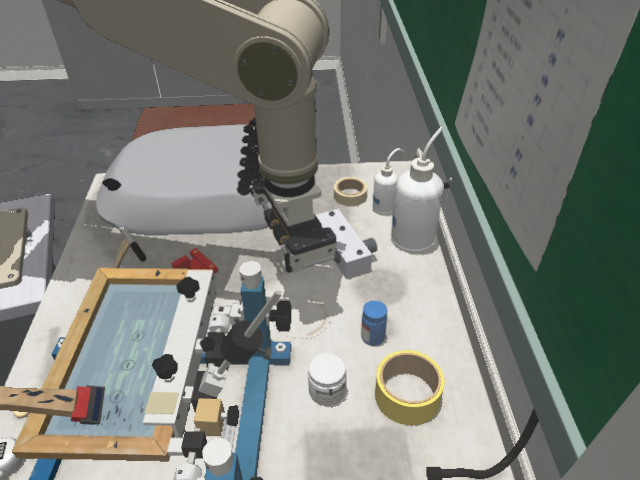

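Run:
```python
from h import *
print(robot.close_job())
```

```text
the job is handed in; nothing more can be done
None
```

I gripped the steel T-square, not the red one, and turned it about 90°. I slid it along the bench until the stock touched the block's front face, pressed lightly, and let go. I then took the rod by its black tab, pulled it out and handed the job in still holding it there. The clock read about 20 s of the allowed 53 s.

**Square:**
- At contact the push was about 7 N with almost no twisting moment, so the stock met the face evenly.
- After release the wrist picture showed it flush and parallel to the face, with the stock end about 5 mm from the pointer (4 mm nominal).
- I did not re-check the stock in the last pictures because the gripper hid it, but the blade looked unmoved beside the pointer.

**Pointer:**
- Tool travel from home was 53.7–55.2 mm, depending on which home reading I use, since the tool reading shifted 1.5 mm after I gripped the tab.
- Six network readings put the pointer between 0.2 mm past and 1.5 mm short of the blade end, about 0.5 mm short on average. My own edge reading was about level, within 0.5 mm.
- The spring force averaged about 7.9 N, or about 8.2 N after correcting the sensor zero. The stated value is about 8.5 N, so the force alone would put the rod roughly 3–7 mm short. I trusted the pictures and travel over this noisy reading.

**Bystanders:** The jar, pot and tape roll read within a few mm of their first positions (the jar and pot repeat about that well), and nothing went near them.

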